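# Shut the sketch box over a wet painting

### The job

Painting is over for today: shut the artist's sketch box by pushing with the fingertips only, gripping nothing. Push the drawer fully home by the outside of its front, and push the lid all the way down by its outside, both gently, without slamming. The little painting inside the lid is still wet, so never touch it, nor reach into the drawer, and leave the things standing around the box where they are.

Things in the scene. Friction and masses are not known exactly. Their poses are not given: they have to be found in the camera images.
- sketch_box: Wooden artist's sketch box, fixed to the table (heavy). Carcass 190 mm deep (x) by 300 mm wide (y) by 95 mm high. Origin: centre of its underside, on the table. Its front, with the drawer, faces its -x; the lid hinges on its +x top edge. z is up.
- drawer (a joint): How far the drawer stands out of the front of the box, in m: 0 is fully home (front flush with the box), it slides out along the box's -x. A sliding friction of about 2.5 N holds it where it is left; it meets a firm stop at 0.
- drawer_front (a point): Point on the outside face of the drawer's front, half-way across, 34 mm above the table; moves with the drawer, axes as the box. The front is a dark flat board 282 mm wide and 10 mm thick, from 15 to 67 mm above the table, with no knob; a finger notch 54 mm wide in the middle of its top edge lowers it to 53 mm there.
- drawer_inside (a point): Middle of the open top of the drawer's inside, a tray with paint tubes right behind the front: 158 mm long (along the box's x), 272 mm wide, walls up to 51 mm above the table, where this point lies. The back of the drawer's front, these walls and the contents are not to be touched. Moves with the drawer, axes as the box.
- lid (a joint): Opening angle of the lid in rad: 0 is shut (lying level on the carcass), about 1.57 stands upright; it begins part open. A friction stay holds it at any angle (about 0.75 N m at the hinge; pushing near its free edge takes up to 5 N, less as it comes down), so it does not fall by itself and must be pushed all the way to the firm stop at 0.
- lid_hinge (a point): Centre of the lid's hinge line, on the far (+x) top edge of the carcass, 95 mm above the table; fixed, axes as the box. The hinge line runs along the box's y.
- lid_top_edge (a point): Middle of the lid's free edge, on its outside face; moves with the lid: 190 mm from the hinge line along the lid and 30 mm along the lid's outward normal. Its z axis is the outward normal of the lid's outside face, its -x axis points from the hinge towards the free edge. The lid is a shallow tray 190 mm by 300 mm, 30 mm deep, plain flat wood on the outside, which faces up when shut and away from the robot when open. Shut, its outside is 125 mm above the table.
- painting (a point): Centre of the wet face of the painting, 172 mm (up the lid) by 282 mm, fixed inside the lid 11 mm deeper than the lid's inner rim; it faces the robot when the lid is open and down when it is shut. Never to be touched. Moves with the lid; its z axis points from the painting towards the lid's outside.
- brush_pot: Blue ceramic pot with five brushes standing in it, pot 76 mm across and 100 mm high, brushes to 245 mm, loose. Origin at the centre of its foot.
- gesso_jar: White capped jar with a blue band, 68 mm across, 85 mm high, loose. Origin at the centre of its foot.
- medium_bottle: Small amber bottle with black cap, 44 mm across, 105 mm high, loose. Origin at the centre of its foot.
- paint_tube: White and red paint tube lying on the table, 114 mm long along its x (black cap at +x), 36 mm wide, 22 mm high, loose. Origin under its middle, on the table.

How it is judged:
At the end, for the whole second after the job is handed in: The drawer is home to within 3 mm and the lid shut to within 0.025 rad (5 mm at its free edge); the four things around the box stand within 20 mm of where they were, at rest (value of joint drawer below 0.003 m and value of joint lid below 0.025 rad and linear speed of each of brush_pot, gesso_jar, medium_bottle, paint_tube below 0.02 m/s and distance of each of brush_pot, gesso_jar, medium_bottle, paint_tube from where it was at the start of the episode below 0.02 m); the robot touches nothing.
It fails at once if the wet painting is touched (contact force between any of the fingers, the arm and lid_c0 above 0.3 N).
It fails at once if the hand reaches into the drawer or grips it over its front (touches the inner side of the front, the tray or what lies in it) (contact force between any of the fingers, the arm and drawer_c0 above 0.3 N or contact force between any of the fingers, the arm and drawer_c1 above 0.3 N or contact force between any of the fingers, the arm and drawer_c2 above 0.3 N or contact force between any of the fingers, the arm and drawer_c3 above 0.3 N or contact force between any of the fingers, the arm and drawer_c4 above 0.3 N or contact force between any of the fingers, the arm and drawer_c5 above 0.3 N or contact force between any of the fingers, the arm and drawer_c6 above 0.3 N or contact force between any of the fingers, the arm and drawer_c7 above 0.3 N or contact force between any of the fingers, the arm and drawer_c8 above 0.3 N or contact force between any of the fingers, the arm and drawer_c9 above 0.3 N).
It fails at once if the lid (faster than 2 rad/s) or the drawer (faster than 0.35 m/s) is slammed (velocity of joint lid below -2 rad/s or velocity of joint drawer below -0.35 m/s).
It fails at once if the lid is gripped by its edge (fingers on its outside and on its inner rim at once while it is open) (contact force between the fingers and lid_c1 above 1 N and (contact force between the fingers and lid_c2 above 1 N or contact force between the fingers and lid_c3 above 1 N or contact force between the fingers and lid_c5 above 1 N) and value of joint lid above 0.15 rad).
It fails at once if something beside the box is shifted more than 20 mm, lifted or tipped (distance of any of brush_pot, gesso_jar, medium_bottle, paint_tube from where it was at the start of the episode above 0.02 m or angle between any of brush_pot, gesso_jar, medium_bottle's own z axis and vertical above 0.3 rad).
It also fails if it takes over 51 s, if anything falls off the work surface, if the arm or the gripper's body presses on something with over 40 N, if the wrist force passes 120 N, or if a joint passes its speed limit or range.

### The arm

A 7-joint arm with a two-finger parallel gripper is mounted at the origin on the work surface. World frame = base frame: x ahead of the robot, y to its left, z up, the work surface at z = 0. Lengths are in m, angles in rad, forces in N, time in s.
With the tool pointing down it reaches from about 0.4 to 0.85 m from the base axis. Payload 10.4 kg.
Tool frame: the origin (TCP) lies on the centre line of the jaws, within the pads' length; the fingertips stand 11 mm ahead of it and the grasp point (between the pads) lies 8 mm behind it; z points along the fingers, y is the line along which they close (so a half turn about z gives the same grasp; the last joint's range is limited). The gripper opens to 87 mm and grips with 3 to 60 N. Pads are 19 mm wide; open, the fingers measure 117 mm over their backs; the gripper's body (75 mm by 190 mm) begins 51 mm behind the grasp point.
Start: joints at [-1.313, 0.332, -0.065, 1.46, 0.022, 1.35, -0.088], TCP at [0.173, 0.601, 0.234] pointing down, gripper open.
Joint ranges: [-2.6, 2.6], [-0.5, 2.12], [-1.47, 1.34], [0.16, 2.42], [-1.27, 4.41], [0.06, 2.06], [-2.6, 2.6]. Speed limits (rad/s): [2.22, 2.22, 2.79, 2.79, 3.14, 3.14, 3.14].

### API

Orientations are given as a unit quaternion [x, y, z, w].
In Python, from bench import r gives the robot as it stands.
- The arm moves only by the shell command python3 -m pendant 'ROWS' [OPENING] [FORCE]. ROWS is JSON, a list of rows, each a list of 4 numbers: the shift along the tool's x, y, z in m, then the turn about the tool's z in rad. A call has 1 to 8 rows; each row shifts and turns the commanded pose from where the row before left it, along the tool's axes as they then stand; what a row does not reach is not made up. A row lasts 1/12 s, in which the tool goes at most 41.7 mm and 7.16 degrees, less where a joint would pass 70% of its speed; a pose out of reach is approached as far as the arm can. A call with a gripper value outside its range is refused whole. OPENING is the opening, from 0 (shut) to 1 (fully open), set as the call begins (- or left out, the last holds). The fingers move at their own pace and stop on an object; FORCE is the grip in N (left out, the last holds). Time passes only in rows, so rows that do not move let the fingers close. It gives the time, the measured TCP pose, the force, the opening and the grip force at its end, in the units of the state.
- r.read_state(): the state, without advancing time (a new reading comes with each control period).
- r.camera(name): name is "scene" or "top"; returns a dict with "img" (400x640x3 uint8, red, green, blue), "camera_matrix" (3x3 intrinsics, pixels), "dist_coeffs" ([k1, k2, p1, p2, k3] as OpenCV has them; the pictures are not rectified), "xyz" and "attitude" of the camera in the world. Camera axes: x right, y down, z forward; pixel columns grow to the right and rows downward; lengths in m; the calibration is good to about 2 mm. A picture is of the moment at which its call begins. There is no depth.
- r.close_job(): hands the job in; it is judged then, once.
Trained networks look in the newest picture that a camera, given by its name, has taken for a name from the list of things; names that differ only in an ending like _2 or _b are one class to them, and where a whole thing is asked for, a point or a joint stands for the part that bears it (a point fixed in the world has none). Each returns a list of dicts, best first, with "score" (0 to 1); they miss things now and then, are a little off and sometimes report something else, mostly with a low value. They report only what shows in the picture. A call takes as long as a camera call.
- r.outline_of(thing, camera): "mask" (400x640 bool, what is visible of it) and "bbox" ([centre column, centre row, width, height] in pixels, round what is visible of it).
The state is a dict: "time": time; "joint_positions": joint angles; "joint_vel": joint speeds; "joint_torque": joint torques, N m; "ee_pos": TCP position; "eef_rot": TCP orientation; "ft_force": force on the tool from outside, world axes, zero at the start; "torque": the same for the moment, N m; "width": finger opening in m; "grip_force": force on a finger pad.
Only numpy, scipy, OpenCV 4.12 (cv2) and the standard library are available. Lean on these libraries where they do the work, as an engineer would, in place of code of your own. Each camera call takes 0.05 s, during which the arm holds its last target. There are 200 camera calls.

## Working session

There is one attempt and no reset: what is moved stays moved. The work goes in short steps, Python scripts to look and compute and a shell command to move; the robot and the scene stay as the last step left them, time stands still between calls to the robot, and variables do not carry over. Pictures are saved under pics/ and viewed, at most 10 in all, crops included, and the job is handed in when it is done.

```bash
mkdir -p pics
cat > h.py <<'E'
import numpy as np, cv2
from bench import r
from scipy.spatial.transform import Rotation as R
def cam(n):
    c=r.camera(n); return c
def Rc(c):
    a=np.array(c["attitude"],float)
    return R.from_quat(a).as_matrix() if a.size==4 else a.reshape(3,3)
def ray(c,uv):
    p=cv2.undistortPoints(np.array(uv,float).reshape(-1,1,2),np.array(c["camera_matrix"]),np.array(c["dist_coeffs"])).reshape(-1,2)
    return np.c_[p,np.ones(len(p))]@Rc(c).T
def onz(c,uv,z):
    d=ray(c,uv); o=np.array(c["xyz"]); return o+d*((z-o[2])/d[:,2])[:,None]
def proj(c,P):
    M=Rc(c).T; rv=cv2.Rodrigues(M)[0]; t=-M@np.array(c["xyz"])
    return cv2.projectPoints(np.array(P,float).reshape(-1,1,3),rv,t,np.array(c["camera_matrix"]),np.array(c["dist_coeffs"]))[0].reshape(-1,2)
E
python3 - <<'E'
from h import *
s=r.read_state(); print(s["time"],s["ee_pos"],s["eef_rot"],s["width"])
for n in("scene","top"):
    c=cam(n); cv2.imwrite(f"pics/{n}0.png",c["img"][:,:,::-1]); print(n,c["xyz"],c["attitude"],c["camera_matrix"])
    for t in "sketch_box drawer lid painting brush_pot gesso_jar medium_bottle paint_tube".split():
        o=r.outline_of(t,n)
        for q in o[:2]: print(t,round(q["score"],2),np.round(q["bbox"]), q["mask"].sum())
E
```

```text
0.0 [0.17308073 0.6001695  0.23274717] [ 1.39910727e-01  9.90163857e-01 -7.20595192e-04 -7.35756318e-05] 0.0872184375643912
scene [ 0.16975366 -0.45079691  0.97582489] [ 0.90644819 -0.30177754  0.09857491 -0.27850491] [[464.64923061   0.         323.60080992]
 [  0.         464.64923061 199.50875383]
 [  0.           0.           1.        ]]
sketch_box 0.87 [340. 159. 166. 191.] 17604
drawer 0.57 [305. 213. 100.  86.] 2804
lid 0.97 [363. 122. 116. 109.] 5410
painting 0.61 [361. 120. 118. 109.] 5515
painting 0.59 [228. 171.  25.  34.] 480
brush_pot 0.79 [444. 211.  49.  89.] 1543
gesso_jar 0.81 [277. 115.  24.  41.] 773
gesso_jar 0.35 [306. 211.  99.  84.] 2955
medium_bottle 0.89 [228. 172.  21.  37.] 467
medium_bottle 0.73 [363. 121. 113. 110.] 5370
paint_tube 0.89 [373. 287.  50.  30.] 684
top [0.42620531 0.03794269 1.10501036] [-0.70559473  0.7058217  -0.03730946  0.05059452] [[417.99951129   0.         320.97174389]
 [  0.         417.99951129 195.81470166]
 [  0.           0.           1.        ]]
sketch_box 0.66 [307. 172. 146. 127.] 13556
drawer 0.85 [324. 214. 111.  35.] 2083
lid 0.86 [306. 136. 144.  61.] 2212
painting 0.55 [307. 131. 145.  50.] 2274
painting 0.38 [323. 216. 110.  35.] 2051
brush_pot 0.9 [421. 127.  50.  53.] 1131
gesso_jar 0.76 [208. 171.  34.  28.] 662
medium_bottle 0.51 [243. 253.  25.  18.] 325
paint_tube 0.91 [415. 209.  20.  41.] 478
```

View pics/scene0.png

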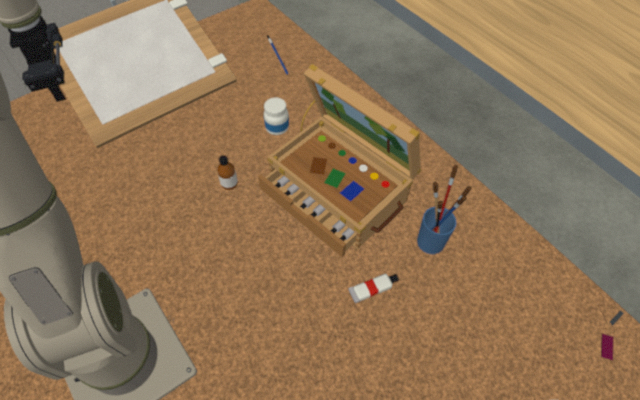

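View pics/top0.png

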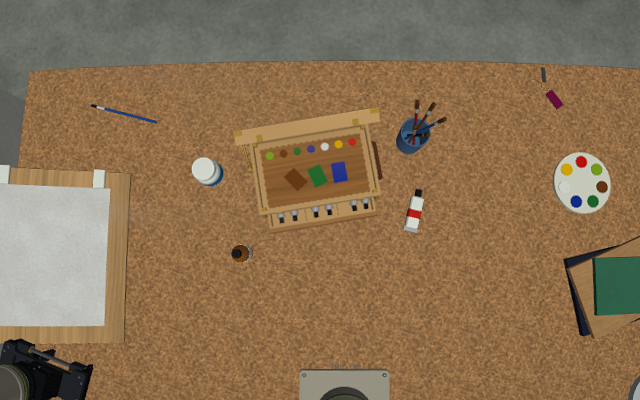

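The scene view shows the box in the middle with its lid about upright (lid at 363,122) and the drawer slightly out at (305,213). The top view shows the drawer front along (270,228)-(378,213), the pot at (412,137) and the tube at (415,209). I'll take enlarged crops to pick corners.

Run:
```python
import cv2
a=cv2.imread("pics/top0.png")[95:240,225:395]; cv2.imwrite("pics/t1.png",cv2.resize(a,None,fx=4,fy=4,interpolation=cv2.INTER_CUBIC))
a=cv2.imread("pics/scene0.png")[60:255,250:430]; cv2.imwrite("pics/s1.png",cv2.resize(a,None,fx=3,fy=3,interpolation=cv2.INTER_CUBIC))
```

```text
(no output)
```

View pics/t1.png

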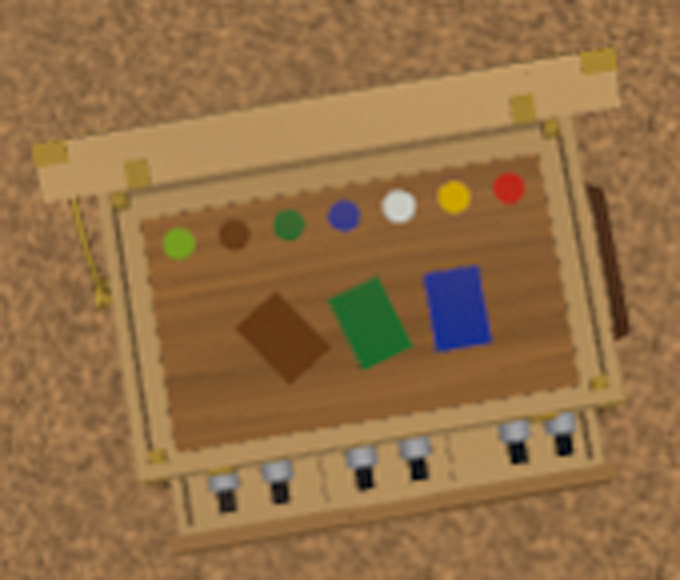

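View pics/s1.png

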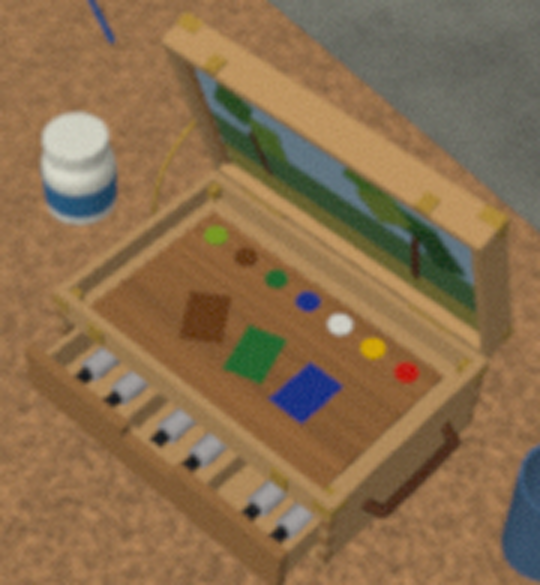

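The top crop shows the carcass front corners at (143,478) and (622,400), and the lid rim at (40,200)-(620,105), with the outer edge at (35,147)-(613,50). The scene crop shows the matching corners, and the drawer front's top edge at (30,350)-(283,560). Next I'll fit the pose.

```bash
cat > fit.py <<'E'
from h import *
from scipy.optimize import least_squares
def Tw(p,P):
    c,s=np.cos(p[2]),np.sin(p[2]); P=np.atleast_2d(P)
    return np.c_[p[0]+c*P[:,0]-s*P[:,1],p[1]+s*P[:,0]+c*P[:,1],P[:,2]]
def lidpt(th,l,n,y):  # l along lid from hinge, n outward normal
    return [.095-l*np.cos(th)+n*np.sin(th), y, .095+l*np.sin(th)+n*np.cos(th)]
E
python3 - <<'E'
from fit import *
ct=cam("top"); cs=cam("scene")
T=lambda u,v:(225+(u+.5)/4-.5,95+(v+.5)/4-.5); S=lambda u,v:(250+(u+.5)/3-.5,60+(v+.5)/3-.5)
def model(p):
    th,d=p[3],p[4]
    A=[[-.095,.15,.095],[-.095,-.15,.095]]
    L=[lidpt(th,.19,n,y) for n in(0,.03) for y in(.15,-.15)]
    D=[[-.095-d,.141,.067],[-.095-d,-.141,.067]]
    return Tw(p,A+L+D)
mt=np.array([T(143,478),T(622,400),T(40,200),T(620,105),T(35,147),T(613,50),T(178,547),T(610,472)])
ms=np.array([S(62,292),S(330,505),S(165,40),S(480,248),S(190,18),S(510,222),S(28,348),S(283,557)])
f=lambda p:np.r_[(proj(ct,model(p))-mt).ravel(),(proj(cs,model(p))-ms).ravel()]
s=least_squares(f,[.55,.04,-.16,1.5,.04],loss="soft_l1")
print(np.round(s.x,4)); print(np.round(f(s.x).reshape(-1,2),1).tolist())
np.save("p.npy",s.x); p=s.x
for k,v in dict(drawer_front=[-.095-p[4],0,.034],hinge=[.095,0,.095],topedge=lidpt(p[3],.19,.03,0)).items(): print(k,Tw(p,v).round(3))
for n,c in(("top",ct),("scene",cs)):
  for t,z in dict(brush_pot=.1,gesso_jar=.085,medium_bottle=.1,paint_tube=.02).items():
    o=r.outline_of(t,n)
    if o: print(n,t,round(o[0]["score"],2),onz(c,[o[0]["bbox"][:2]],z/2).round(3))
E
```

```text
[0.6259 0.075  0.1634 1.2478 0.0424]
[[-1.2, 0.0], [0.6, -0.5], [1.2, 0.2], [0.3, 0.2], [-0.4, -1.0], [0.0, -0.7], [-2.1, -0.2], [1.7, 0.1], [-2.1, -0.5], [0.9, 1.8], [-0.7, 0.6], [0.1, 1.3], [-0.3, -1.3], [-0.5, -0.8], [-0.0, -0.3], [-0.0, 0.3]]
drawer_front [[0.49  0.053 0.034]]
hinge [[0.72  0.09  0.095]]
topedge [[0.688 0.085 0.285]]
top brush_pot 0.63 [[ 0.732 -0.205  0.05 ]]
top gesso_jar 0.68 [[0.624 0.349 0.042]]
top medium_bottle 0.88 [[0.413 0.253 0.05 ]]
top paint_tube 0.95 [[ 0.523 -0.189  0.01 ]]
scene brush_pot 0.71 [[ 0.764 -0.151  0.05 ]]
scene gesso_jar 0.71 [[0.625 0.352 0.042]]
scene medium_bottle 0.63 [[0.418 0.262 0.05 ]]
scene paint_tube 0.85 [[ 0.515 -0.192  0.01 ]]
```

```bash
python3 -m pendant '[[0,0,0,-0.111],[0,0,0,-0.111],[0,0,0,-0.111],[0,0,0,-0.111],[0,0,0,0]]' 0 && python3 -m pendant '[[-0.005,-0.018,0,0],[-0.011,-0.037,0,0],[-0.011,-0.037,0,0],[-0.011,-0.037,0,0],[-0.011,-0.037,0,0],[-0.011,-0.037,0,0],[-0.011,-0.037,0,0],[-0.011,-0.037,0,0]]'
```

```text
time: 1.82
ee_pos: [0.1732, 0.6005, 0.2335]
eef_rot: [-0.084, 0.996, 0.0, -0.0]
ft_force: [-0.7, 0.7, -0.1]
width: 0.0616
grip_force: 0.0
time: 2.48
ee_pos: [0.2996, 0.3388, 0.2338]
eef_rot: [-0.079, 0.997, 0.0, 0.0]
ft_force: [1.7, -0.3, 1.1]
width: 0.0081
grip_force: 0.0
```

```bash
cat > w.py <<'E'
import sys
from fit import *
p=np.load("p.npy"); s=r.read_state(); e=np.array(s["ee_pos"]); q=R.from_quat(s["eef_rot"]).as_matrix()
c,sn=np.cos(p[2]),np.sin(p[2]); B=np.array([[c,-sn,0],[sn,c,0],[0,0,1]])
b=B.T@(e-[p[0],p[1],0])
print("t",round(s["time"],2),"box-frame tcp",b.round(4),"tip z",round(e[2]-.011,4),"F(box)",(B.T@np.array(s["ft_force"])).round(1),"w",round(s["width"],3))
print("tool axes in box",(B.T@q).round(3).tolist())
E
python3 w.py
```

```text
t 2.48 box-frame tcp [-0.2791  0.3134  0.2338] tip z 0.2228 F(box) [ 1.6 -0.5  1.1] w 0.008
tool axes in box [[-1.0, 0.005, 0.0], [0.005, 1.0, 0.001], [-0.0, 0.001, -1.0]]
```

```bash
python3 -m pendant '[[-0.010,-0.035,0,0],[-0.010,-0.035,0,0],[-0.010,-0.035,0,0],[-0.010,-0.035,0,0],[-0.010,-0.035,0,0],[-0.010,-0.035,0,0],[-0.010,-0.035,0,0],[-0.010,-0.035,0,0]]' >/dev/null && python3 -m pendant '[[-0.005,-0.02,0,0],[0,0,0,0],[0,0,0,0],[0,0,0.02,0],[0,0,0.03,0],[0,0,0.03,0],[0,0,0.02,0],[0,0,0,0]]'; python3 w.py
```

```text
time: 3.82
ee_pos: [0.4289, 0.0591, 0.13]
eef_rot: [-0.081, 0.997, -0.001, -0.003]
ft_force: [-1.0, 0.0, 0.4]
width: 0.0001
grip_force: 0.0
t 3.82 box-frame tcp [-0.197   0.0163  0.13  ] tip z 0.119 F(box) [-1.   0.2  0.4] w 0.0
tool axes in box [[-1.0, 0.0, -0.006], [0.0, 1.0, -0.001], [0.006, -0.001, -1.0]]
```

```bash
python3 -m pendant '[[0,-0.01,0.02,0],[0,-0.006,0.02,0],[0,0,0.02,0],[0,0,0.015,0],[0,0,0.006,0],[0,0,0,0],[0,0,0,0]]' ; python3 w.py
python3 - <<'E'
from h import *
a=cam("scene")["img"][100:300,200:440,::-1]; b=cam("top")["img"][110:270,230:440,::-1]
cv2.imwrite("pics/c2.png",np.hstack([cv2.resize(a,(400,333)),cv2.resize(b,(400,333))]))
E
```

```text
time: 4.4
ee_pos: [0.4349, 0.0433, 0.0536]
eef_rot: [-0.082, 0.997, 0.0, 0.0]
ft_force: [-0.4, -0.3, 0.3]
width: 0.0005
grip_force: 0.0
t 4.4 box-frame tcp [-0.1937 -0.0002  0.0536] tip z 0.0426 F(box) [-0.4 -0.3  0.3] w 0.0
tool axes in box [[-1.0, -0.0, 0.001], [-0.0, 1.0, 0.0], [-0.001, 0.0, -1.0]]
```

View pics/c2.png

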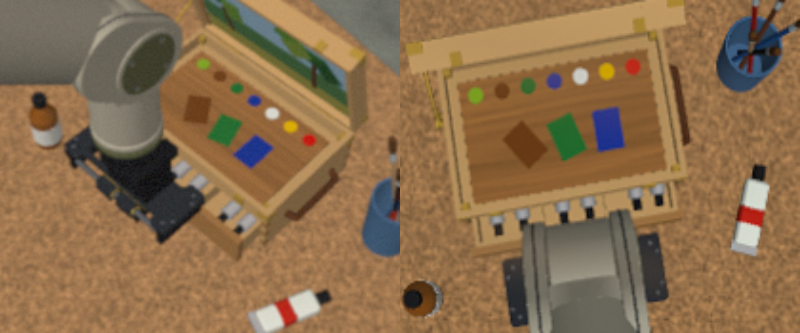

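The hand stands centred in front of the drawer, clear of the bottle (40,120) and the tube (750,210). Lower it slightly and push.

```bash
python3 -m pendant '[[0,0,0.007,0],[0,0,0,0],[-0.01,0,0,0],[-0.01,0,0,0],[-0.01,0,0,0],[-0.01,0,0,0],[-0.008,0,0,0],[-0.008,0,0,0]]' ; python3 w.py;  python3 -m pendant '[[-0.007,0,0,0],[-0.007,0,0,0],[-0.006,0,0,0],[-0.005,0,0,0],[-0.003,0,0,0],[-0.002,0,0,0],[0,0,0,0],[0,0,0,0]]' ; python3 w.py
```

```text
time: 5.17
ee_pos: [0.4901, 0.0518, 0.0453]
eef_rot: [-0.082, 0.997, -0.0, -0.001]
ft_force: [-2.7, 0.7, 1.9]
width: 0.0006
grip_force: 1.5
t 5.17 box-frame tcp [-0.1377 -0.0008  0.0453] tip z 0.0343 F(box) [-2.6  1.1  1.9] w 0.001
tool axes in box [[-1.0, 0.0, -0.001], [0.0, 1.0, -0.0], [0.001, -0.0, -1.0]]
time: 5.83
ee_pos: [0.5196, 0.0564, 0.0457]
eef_rot: [-0.081, 0.997, -0.0, 0.0]
ft_force: [0.7, 0.3, -0.4]
width: 0.0003
grip_force: 0.1
t 5.83 box-frame tcp [-0.1079 -0.001   0.0457] tip z 0.0347 F(box) [ 0.8  0.2 -0.4] w 0.0
tool axes in box [[-1.0, 0.0, 0.001], [0.0, 1.0, -0.0], [-0.001, -0.0, -1.0]]
```

```bash
python3 -m pendant '[[-0.003,0,0,0],[-0.002,0,0,0],[0,0,0,0],[0,0,0,0]]' >/dev/null; python3 w.py|head -1;  python3 -m pendant '[[-0.002,0,0,0],[0,0,0,0],[0,0,0,0]]' >/dev/null; python3 w.py|head -1; python3 -m pendant '[[-0.002,0,0,0],[0,0,0,0],[0,0,0,0]]' >/dev/null; python3 w.py|head -1
```

```text
t 6.17 box-frame tcp [-0.1075 -0.001   0.045 ] tip z 0.034 F(box) [-23.2   1.1  16.9] w 0.001
t 6.42 box-frame tcp [-0.1077 -0.001   0.0447] tip z 0.0337 F(box) [-35.1   1.6  25.2] w 0.0
t 6.67 box-frame tcp [-0.1078 -0.001   0.0443] tip z 0.0333 F(box) [-47.4   1.7  34.6] w 0.0
```

Drawer is against its stop. Back off and rise.

```bash
python3 -m pendant '[[0.01,0,0,0],[0.02,0,0,0],[0.02,0,0,0],[0.01,0,0,0],[0,0,0,0],[0,0,-0.03,0],[0,0,-0.04,0],[0,0,-0.04,0]]' >/dev/null; python3 w.py|head -1;  python3 -m pendant '[[0,0,-0.04,0],[0,0,-0.04,0],[0,0,-0.04,0],[0,0,-0.04,0],[0,0,-0.04,0],[0,0,-0.02,0],[0,0,0,0],[0,0,0,0]]' >/dev/null; python3 w.py
python3 - <<'E'
from h import *
a=cam("scene")["img"][60:260,220:460,::-1]; b=cam("top")["img"][90:250,230:440,::-1]
cv2.imwrite("pics/c3.png",np.hstack([cv2.resize(a,(400,333)),cv2.resize(b,(400,333))]))
E
```

```text
t 7.33 box-frame tcp [-0.159  -0.0011  0.157 ] tip z 0.146 F(box) [1.2 0.3 0.1] w 0.001
t 8.0 box-frame tcp [-0.1581 -0.0007  0.377 ] tip z 0.366 F(box) [0.2 0.1 0.2] w 0.0
tool axes in box [[-1.0, 0.0, 0.003], [0.0, 1.0, 0.001], [-0.003, 0.001, -1.0]]
```

View pics/c3.png

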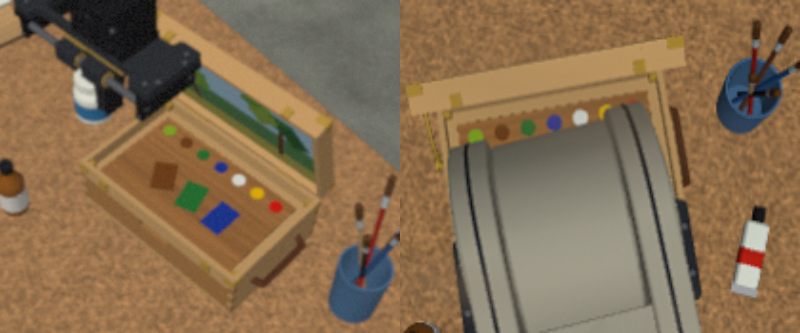

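The drawer is flush (front at 80-230, 170-300 in the left view) and the lid is unchanged. Now over and behind the lid.

```bash
python3 -m pendant '[[-0.02,0,0,0],[-0.035,0,0,0],[-0.038,0,0,0],[-0.038,0,0,0],[-0.038,0,0,0],[-0.038,0,0,0],[-0.038,0,0,0],[-0.03,0,0,0]]' >/dev/null; python3 w.py|head -1;  python3 -m pendant '[[-0.01,0,0,0],[0,0,0,0],[0,0,0,0]]' >/dev/null; python3 w.py
```

```text
t 8.77 box-frame tcp [ 0.1177 -0.0004  0.3722] tip z 0.3612 F(box) [-0.5  0.3  0.6] w 0.0
t 9.02 box-frame tcp [ 0.1258 -0.0015  0.3732] tip z 0.3622 F(box) [-0.3  0.7  0.1] w 0.0
tool axes in box [[-1.0, 0.001, -0.003], [0.001, 1.0, -0.001], [0.003, -0.001, -1.0]]
```

```bash
python3 -m pendant '[[0,0,0.025,0],[0,0,0.03,0],[0,0,0.03,0],[0,0,0.015,0],[0,0,0,0],[0.01,0,0,0],[0.012,0,0,0],[0.008,0,0,0]]' >/dev/null; python3 w.py|head -1;  python3 -m pendant '[[0.008,0,0,0],[0.008,0,0.002,0],[0.008,0,0.002,0],[0.008,0,0.002,0],[0.008,0,0.002,0],[0.008,0,0.002,0]]' >/dev/null; python3 w.py
```

```text
t 9.68 box-frame tcp [ 0.0947 -0.0011  0.278 ] tip z 0.267 F(box) [-0.4 -1.   0.4] w 0.001
t 10.18 box-frame tcp [ 0.048  -0.0011  0.2689] tip z 0.2579 F(box) [3.4 0.2 1.3] w 0.001
tool axes in box [[-1.0, -0.0, 0.006], [-0.0, 1.0, 0.001], [-0.006, 0.001, -1.0]]
```

```bash
python3 -m pendant '[[0.008,0,0.004,0],[0.008,0,0.005,0],[0.0075,0,0.005,0],[0.0075,0,0.005,0],[0.0075,0,0.005,0],[0.0065,0,0.006,0]]' >/dev/null; python3 w.py|head -1;  python3 -m pendant '[[0.006,0,0.006,0],[0.006,0,0.006,0],[0.006,0,0.006,0],[0.006,0,0.006,0],[0,0,0,0]]' >/dev/null; python3 w.py
python3 - <<'E'
from h import *
a=cam("scene")["img"][60:260,220:460,::-1]; b=cam("top")["img"][90:250,230:440,::-1]
cv2.imwrite("pics/c4.png",np.hstack([cv2.resize(a,(400,333)),cv2.resize(b,(400,333))]))
E
```

```text
t 10.68 box-frame tcp [ 0.0028 -0.0011  0.2387] tip z 0.2277 F(box) [0.5 0.1 4.8] w 0.001
t 11.1 box-frame tcp [-0.0223 -0.001   0.2124] tip z 0.2014 F(box) [ 0.1 -1.4  0.5] w 0.001
tool axes in box [[-1.0, 0.0, 0.001], [0.0, 1.0, 0.001], [-0.001, 0.001, -1.0]]
```

View pics/c4.png

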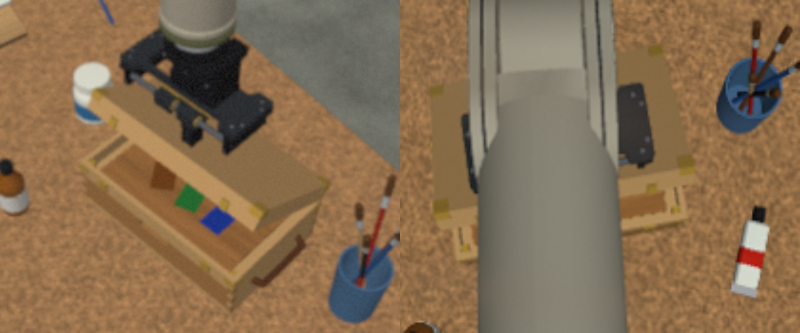

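The lid is about half-way down, with the fingertips on its outside. Keep pressing down.

```bash
python3 -m pendant '[[0.005,0,0.007,0],[0.005,0,0.007,0],[0.004,0,0.007,0],[0.004,0,0.007,0],[0.004,0,0.008,0],[0.003,0,0.008,0],[0.003,0,0.008,0],[0.002,0,0.007,0]]' >/dev/null; python3 w.py|head -1;  python3 -m pendant '[[0.002,0,0.006,0],[0.001,0,0.005,0],[0,0,0.004,0],[0,0,0,0],[0,0,0,0]]' >/dev/null; python3 w.py|head -1
```

```text
t 11.87 box-frame tcp [-0.052  -0.0009  0.1514] tip z 0.1404 F(box) [-1.7 -0.4  2.3] w 0.001
t 12.28 box-frame tcp [-0.0542 -0.0008  0.1373] tip z 0.1263 F(box) [0.1 0.2 0.1] w 0.001
```

```bash
python3 -m pendant '[[0,0,0.003,0],[0,0,0.002,0],[0,0,0,0],[0,0,0,0]]' >/dev/null; python3 w.py|head -1;  python3 -m pendant '[[0,0,0.002,0],[0,0,0,0],[0,0,0,0]]' >/dev/null; python3 w.py|head -1
```

```text
t 12.62 box-frame tcp [-0.0537 -0.0009  0.1362] tip z 0.1252 F(box) [-16.6   1.2  37. ] w 0.0
t 12.87 box-frame tcp [-0.0536 -0.0009  0.1361] tip z 0.1251 F(box) [-25.8   2.1  55.8] w 0.001
```

Firm stop at 125 mm. Lift off, move clear and check.

```bash
python3 -m pendant '[[0,0,-0.01,0],[0,0,-0.02,0],[0,0,-0.03,0],[0,0,-0.04,0],[0,0,-0.04,0],[0,0,-0.04,0],[0,0,-0.02,0],[0,0,0,0]]' >/dev/null; python3 w.py|head -1;  python3 -m pendant '[[0.03,0,0,0],[0.035,0,0,0],[0.035,0,0,0],[0.03,0,0,0],[0.02,0,0,0],[0,0,0,0],[0,0,0,0],[0,0,0,0]]' >/dev/null; python3 w.py|head -1
python3 - <<'E'
from h import *
from fit import *
p=np.load("p.npy")
cs=cam("scene"); ct=cam("top")
for c,n in((cs,"scene"),(ct,"top")):
    im=c["img"][:,:,::-1].copy()
    for q in proj(c,Tw(p,[[-.095,.15,.125],[-.095,-.15,.125],[.095,-.15,.125],[-.095,.141,.067],[-.095,-.141,.067]])): cv2.circle(im,tuple(int(round(v)) for v in q),1,(0,0,255),-1)
    if n=="scene": a=im[60:260,220:460]
    else: b=im[90:250,230:440]
cv2.imwrite("pics/c5.png",np.hstack([cv2.resize(a,(400,333)),cv2.resize(b,(400,333))]))
for n,c in(("top",ct),("scene",cs)):
  for t,z in dict(brush_pot=.1,gesso_jar=.085,medium_bottle=.1,paint_tube=.02).items():
    o=r.outline_of(t,n)
    if o: print(n,t,onz(c,[o[0]["bbox"][:2]],z/2).round(3))
E
```

```text
t 13.53 box-frame tcp [-0.0525 -0.0012  0.3359] tip z 0.3249 F(box) [0.4 0.5 0.3] w 0.001
t 14.2 box-frame tcp [-0.2039 -0.0007  0.3304] tip z 0.3194 F(box) [ 0.7  0.3 -0.5] w 0.0
top brush_pot [[ 0.737 -0.204  0.05 ]]
top gesso_jar [[0.619 0.353 0.042]]
top medium_bottle [[0.411 0.255 0.05 ]]
top paint_tube [[ 0.526 -0.19   0.01 ]]
scene brush_pot [[ 0.767 -0.15   0.05 ]]
scene medium_bottle [[0.415 0.261 0.05 ]]
scene paint_tube [[ 0.519 -0.19   0.01 ]]
```

View pics/c5.png

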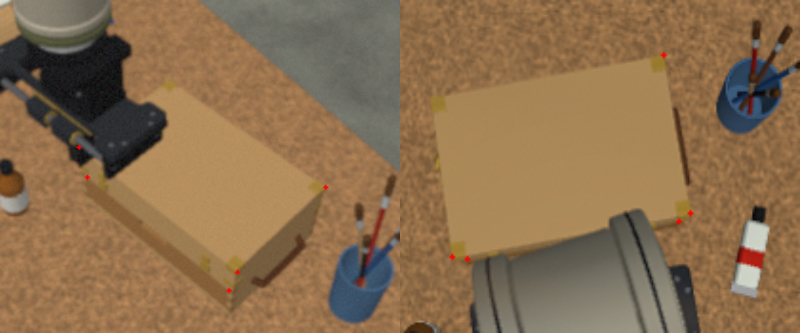

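The lid lies level on the box, with its corners on the predicted marks (238,272) and (325,187). The drawer is flush and the things around the box are unmoved.

```bash
python3 -c "
from bench import r
print(r.close_job())"
```

```text
the job is handed in; nothing more can be done
None
```

The job is handed in at about 14 s: drawer and lid were each pushed to their firm stops, the last pictures show the box shut and the things around it unmoved, and the hand-in gave no verdict.

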